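Unlatch the tool case and pack the torch

TASK

Please put the black torch away in the orange tool case: swing the case's latch lever clear of the lid, open the lid well up, nearly upright, and lay the torch gently down flat in the empty front compartment. Leave the lid open, and leave the tape measure, the grease tin and the wrench in the case where they are.

Things in the scene. Friction and masses are not known exactly. Their poses are not given: they have to be found in the camera images.
- case: Orange tool case fixed on the bench: 160 mm deep (its x), 210 mm wide (its y), 74 mm high with the lid shut (body 56 mm, lid 18 mm). Origin: centre of its underside; its -x side is the front with the latch, +x the rear with the lid hinge. Walls 4 mm. Inside, a divider along y splits it into an empty front compartment and a narrow rear one that holds a wrench.
- front_bay (a point): Centre of the floor of the empty front compartment, 6 mm above the case's underside and 27 mm in front of its centre. The compartment is 98 mm (case x) by 202 mm (case y); walls round it reach 50 mm above this floor, the divider behind it (4 mm thick) 24 mm.
- latch_pin (a point): Top of the black boss on the case's front: the upright pin (vertical axis) about which the latch lever swings, 14 mm in front of the lid's front edge and 70 mm to the case's +y side, 74 mm above the bench. Keep the gripper clear of the bench grinder to the left (from about y = 0.37 m on) and the blue vise to the right (up to x = 0.47 m, y = -0.14 to 0.02 m, 0.16 m tall).
- latch_knob (a point): Middle of the upright red round knob on the latch lever, 18 mm diameter and 30 mm tall (from 80 to 110 mm above the bench; this point is at 98 mm). It stands 50 mm from the pin; the steel lever bar is 16 mm wide and 6 mm thick, 2 to 8 mm above the lid.
- latch (a joint): Latch lever angle, rad: 0 points to the case's rear (+x), over the lid, which it then blocks from lifting; it grows as the knob swings to the case's -y side, past the lid's middle, and on to the front (clockwise seen from above). Clear of the lid from about 1.5; stops at -0.3 and 2.1. Light friction (about 1 N at the knob), stays where it is left.
- lid (a joint): Lid opening, rad: 0 shut, 1.57 upright, stop at 1.75; opens upward, its front edge rising and going to the rear. The hinge is stiff: the lid stays where it is left and takes about 4 to 5 N at the handle to lift. A wall shelf (front edge at x = 0.665 m, underside 0.50 m above the bench) hangs behind and above the case: keep the wrist clear of it.
- lid_hinge (a point): Middle of the lid's hinge axis (parallel to the case's y) at the rear edge, 80 mm behind the case's centre, 56 mm above the bench. The lid's front edge is 160 mm from it.
- lid_handle (a point): Middle of the lid's black bar handle: round bar 12 mm thick, 62 mm long, along the case's y, standing 34 mm (bar axis) above the lid's top, 28 mm behind the lid's front edge, 40 mm to the case's -y side. From the hinge axis it lies 132 mm forward and 52 mm up with the lid shut, and goes round with the lid.
- flashlight: Black torch lying down, 120 mm long along its y, 37 mm thick, 0.14 kg. Origin: centre of its underside. The head, 36 mm thick, lies from y -60 to -24 mm; the slimmer barrel, 28 mm thick, from y -24 to +60 mm. It may lie with either end to either side in the case.
- flashlight_mid (a point): Middle of the torch, on its axis, 18 mm above the origin.
- tape_measure: Yellow tape measure, 36 x 83 x 65 mm, origin at the centre of its underside; leave it alone.
- grease_tin: Red and white tin, 68 x 72 x 60 mm, origin at the centre of its underside; leave it alone.
- wrench: Small steel wrench, 28 x 154 x 6 mm, lying in the case's rear compartment; leave it there.

How it is judged:
On the way, in this order (a step that is already met when the one before it is completed fails the run):
1. the latch lever is swung clear of the lid (past 1.45 rad) while the lid is still shut (value of joint latch above 1.45 rad and value of joint lid below 0.1 rad), for 0.2 s.
2. the lid is opened past 1.1 rad (value of joint lid above 1.1 rad), for 0.2 s.
At the end, for the whole second after the job is handed in: The lid stands open past 1.1 rad (about 63 degrees), and the torch lies at rest and flat (its length within 10 degrees of level) on the floor of the case's front compartment: its middle at case x -68 to +14 mm, y within 85 mm of the centre, and less than 33 mm above the case's underside (value of joint lid above 1.1 rad and x of flashlight_mid in the frame of case between -0.068 and 0.014 m and y of flashlight_mid in the frame of case between -0.085 and 0.085 m and z of flashlight_mid in the frame of case below 0.033 m and angle between flashlight's own y axis and vertical between 1.4 and 1.74 rad and linear speed of flashlight below 0.02 m/s); the robot touches nothing.
It fails at once if the torch is dropped or thrown: it moves faster than 0.7 m/s (a fall of about 25 mm) while nothing of the gripper touches it (linear speed of flashlight above 0.7 m/s and contact force between the fingers and flashlight below 0.01 N).
It fails at once if the tape measure, the grease tin or the wrench is moved by more than 30 mm (distance of any of tape_measure, grease_tin, wrench from where it was at the start of the episode above 0.03 m).
It also fails if it takes over 72 s, if anything falls off the work surface, if the arm or the gripper's body presses on something with over 40 N, if the wrist force passes 120 N, or if a joint passes its speed limit or range.

ROBOT

A 6-joint arm with a two-finger parallel gripper is mounted at the origin on a cart in front of the work surface, level with it; the furniture and walls round the work are solid. World frame = base frame: x ahead of the robot, y to its left, z up, the work surface at z = 0. Lengths are in m, angles in rad, forces in N, time in s.
With the tool pointing down it reaches from about 0.35 to 0.725 m from the base axis. Payload 6 kg.
Tool frame: the origin (TCP) lies between the finger pads; the fingertips stand 25 mm ahead of it and the grasp point (between the pads) lies 6 mm ahead of it (ctrl.tcp_to_tips is the distance from the TCP to the fingertips, in m); z points along the fingers, y is the line along which they close (so a half turn about z gives the same grasp; the last joint's range is limited). The gripper opens to 85 mm and grips with 20 to 120 N. Pads are 22 mm wide; open, the fingers measure 114 mm over their backs; the gripper's body (76 mm by 85 mm) begins 54 mm behind the grasp point. The pads swing forward as they close: fully open they stand 13 mm farther back than shut.
Start: joints at [1.641, 0.04, 0.085, 0, -1.615, -0.334], TCP at [0.156, 0.579, 0.256] pointing down, gripper open.
Joint ranges: [-2.56, 2.56], [-1.29, 2.01], [-1.08, 1.49], [-3.29, 1.98], [-2.81, -0.18], [-2.99, 2.99]. Speed limits (rad/s): [2.57, 2.57, 3.01, 3.14, 3.14, 3.14].

INTERFACE

Orientations are given as a rotation vector (axis times angle).
In Python, from cell import readout, vision, finish_job, ctrl gives the robot as it stands. The module is installed in compiled form; this text tells all that it offers.
- The arm moves only by the tool servo_tool, never from a script. Its argument "targets" is a list of rows, each an object with "dp": the shift along the world's x, y, z in mm, a list of three; "delta_rot": the turn, a rotation vector about the world's x, y, z in rad, a list of three; "gripper": the opening, from 0 (shut) to 1 (fully open). A call has 1 to 8 rows; each row shifts and turns the commanded pose from where the row before left it; what a row does not reach is not made up. A row lasts 1/8 s, in which the tool goes at most 62.5 mm and 10.7 degrees, less where a joint would pass 70% of its speed; a pose out of reach is approached as far as the arm can. A call is refused whole if a number of a shift passes 62.5 or a number of a turn 0.188, either way. A call with a gripper value outside its range is refused whole. The fingers move at their own pace and stop on an object; "newtons" is the grip in N (left out, the last holds). Time passes only in rows, so rows that do not move let the fingers close. It gives the time, the measured TCP pose, the force, the opening and the grip force at its end, in the units of the state.
- readout.read_state(): the state, without advancing time (a new reading comes with each control period).
- vision.camera(name): name is "scene" or "top" or "wrist"; returns a dict with "frame" (420x560x3 uint8, red, green, blue), "mtx" (3x3 intrinsics, pixels), "dist" ([k1, k2, p1, p2, k3] as OpenCV has them; the pictures are not rectified), "xyz" and "orientation" of the camera in the world. Camera axes: x right, y down, z forward; pixel columns grow to the right and rows downward; lengths in m; the calibration is good to about 2 mm. A picture is of the moment at which its call begins. There is no depth.
- finish_job(): hands the job in; it is judged then, once.
Trained networks look in a picture, given as the dict that the camera call returned (one of the last four; its "shot" number tells which), for a name from the list of things; names that differ only in an ending like _2 or _b are one class to them, and where a whole thing is asked for, a point or a joint stands for the part that bears it (a point fixed in the world has none). Each returns a list of dicts, best first, with "p" (0 to 1); they miss things now and then, are a little off and sometimes report something else, mostly with a low value. They report only what shows in the picture. A call takes as long as a camera call.
- vision.search_frame(name, picture): "xyz" ([x, y, z] in m, in the coordinates of the camera as it stood for that picture, good to about 4 mm: the middle of the surface that is visible of it).
- vision.silhouettes(name, picture): "mask" (420x560 bool, what is visible of it).
The state is a dict: "clock": time; "joint_positions": joint angles; "qd": joint speeds; "tau": joint torques, N m; "ee_pos": TCP position; "eef_rot": TCP orientation; "ft_force": force on the tool from outside, world axes, zero at the start; "torque": the same for the moment, N m; "gripper_width": finger opening in m; "gripper_force": force on a finger pad.
Only numpy, scipy, OpenCV 4.12 (cv2) and the standard library are available. Lean on these libraries where they do the work, as an engineer would, in place of code of your own. Each camera call takes 0.05 s, during which the arm holds its last target. There are 200 camera calls.

## Working session

There is one attempt and no reset: what is moved stays moved. The work goes in short steps, Python scripts to look and compute and a tool call to move; the robot and the scene stay as the last step left them, time stands still between calls to the robot, and variables do not carry over. Pictures are saved under pics/ and viewed, at most 10 in all, crops included, and the job is handed in when it is done.

Besides the shell and the picture viewer there is one more tool, called after "Call:" as name([rows], argument=value, ...), one row to a line, values as JSON. servo_tool: Moves the arm, as the interface text tells. Its arguments: {"type":"object","properties":{"targets":{"type":"array"},"newtons":{"type":"number"}},"required":["targets"]}

```bash
mkdir -p pics
cat > h.py <<'E'
import numpy as np, cv2
from scipy.spatial.transform import Rotation as R
from cell import readout, vision, finish_job, ctrl
def rot(o):
    o=np.array(o,float)
    return o if o.shape==(3,3) else (R.from_rotvec(o).as_matrix() if o.size==3 else R.from_quat(o).as_matrix())
def world(c,p): return rot(c["orientation"])@np.array(p)+np.array(c["xyz"])
def ray(c,uv,z):
    n=cv2.undistortPoints(np.array([[uv]],float),np.array(c["mtx"]),np.array(c["dist"]))[0,0]
    d=rot(c["orientation"])@np.array([n[0],n[1],1]); o=np.array(c["xyz"])
    return o+d*(z-o[2])/d[2]
def proj(c,P):
    Rm=rot(c["orientation"]); t=-Rm.T@np.array(c["xyz"])
    return cv2.projectPoints(np.array(P,float).reshape(-1,3),cv2.Rodrigues(Rm.T)[0],t,np.array(c["mtx"]),np.array(c["dist"]))[0][:,0]
def save(c,n): cv2.imwrite("pics/"+n,c["frame"][:,:,::-1])
E
python3 - <<'E'
from h import *
np.set_printoptions(precision=4,suppress=True)
print(readout.read_state(), ctrl.tcp_to_tips)
for n in ("scene","top"):
    c=vision.camera(n); save(c,n+"0.png"); print(n,c["xyz"],c["orientation"])
    for k in ("case","latch_pin","latch_knob","lid_handle","lid_hinge","front_bay","flashlight","flashlight_mid","tape_measure","grease_tin"):
        print(k,[(round(d["p"],2),world(c,d["xyz"])) for d in vision.search_frame(k,c)[:2]])
E
```

```text
{'clock': 0.0, 'joint_positions': array([ 1.6407,  0.0408,  0.0838, -0.0005, -1.6155, -0.3337]), 'qd': array([-0.0002,  0.0015,  0.0001,  0.0012,  0.0005,  0.0014]), 'tau': array([ -0.0021, -36.8202,  34.7402,   6.9322,  -0.0056,  -0.    ]), 'ee_pos': array([0.1563, 0.579 , 0.2553]), 'eef_rot': array([ 3.1125, -0.4129, -0.0002]), 'ft_force': array([-0.4258,  1.2142,  0.2664]), 'torque': array([-0.0051, -0.0073,  0.012 ]), 'gripper_force': 0.0, 'gripper_width': 0.08556892326364685} 0.025
scene [ 0.212  -0.485   0.7442] [-2.3765  0.6713 -0.2382]
case [(0.75, array([0.503 , 0.1547, 0.0766]))]
latch_pin [(0.56, array([0.4981, 0.1496, 0.0707]))]
latch_knob [(0.58, array([0.4487, 0.2482, 0.0846]))]
lid_handle []
lid_hinge [(0.56, array([0.5125, 0.1641, 0.0751]))]
front_bay [(0.57, array([0.4975, 0.1562, 0.081 ]))]
flashlight [(0.76, array([ 0.5904, -0.1726,  0.0261]))]
flashlight_mid [(0.9, array([ 0.592 , -0.1657,  0.031 ]))]
tape_measure [(0.69, array([ 0.4478, -0.2128,  0.0552]))]
grease_tin [(0.87, array([ 0.4122, -0.3336,  0.0573]))]
top [ 0.3253 -0.0275  1.166 ] [-2.1469  2.1456 -0.1821]
case [(0.89, array([0.5083, 0.1855, 0.0738]))]
latch_pin [(0.79, array([0.5066, 0.188 , 0.0723])), (0.57, array([ 0.4173, -0.3204,  0.0603]))]
latch_knob [(0.64, array([0.439 , 0.2479, 0.0809]))]
lid_handle [(0.75, array([0.5167, 0.1853, 0.069 ]))]
lid_hinge [(0.67, array([0.5141, 0.1817, 0.076 ]))]
front_bay [(0.79, array([0.5043, 0.1846, 0.0714]))]
flashlight [(0.88, array([ 0.5834, -0.1629,  0.0278])), (0.32, array([0.5063, 0.1871, 0.0728]))]
flashlight_mid []
tape_measure [(0.86, array([ 0.444 , -0.2022,  0.0631])), (0.7, array([0.5192, 0.182 , 0.0683]))]
grease_tin [(0.57, array([ 0.4157, -0.3213,  0.0601])), (0.35, array([0.5146, 0.1785, 0.0745]))]
```

View pics/top0.png

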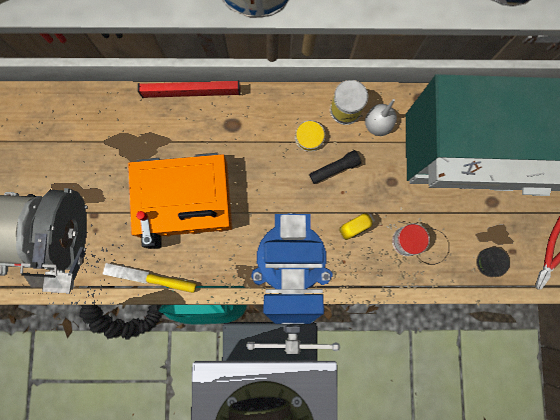

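View pics/scene0.png

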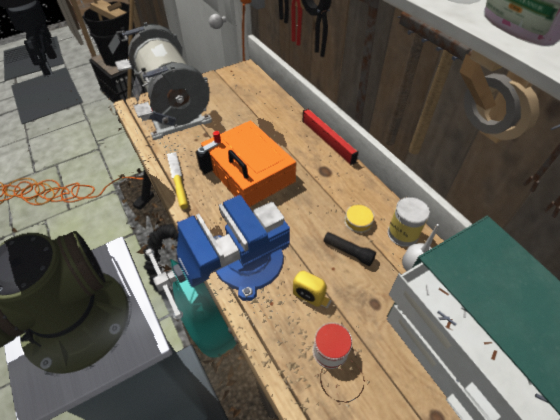

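The top view shows the case lid at about (130,155)-(230,235), the pin boss at (148,241), the red knob at (142,214), the handle from (180,216) to (216,213), and the torch from (312,178) to its head at (357,158). The scene view agrees.

Run:
```python
from h import *
np.set_printoptions(precision=4,suppress=True)
c=vision.camera("top")
m=vision.silhouettes("case",c)[0]["mask"]
h=cv2.cvtColor(c["frame"],cv2.COLOR_RGB2HSV)
o=((h[...,0]>5)&(h[...,0]<20)&(h[...,1]>200)&(h[...,2]>200)).astype(np.uint8); o[:140]=0;o[260:]=0;o[:,:110]=0;o[:,250:]=0
o=cv2.morphologyEx(o,cv2.MORPH_CLOSE,np.ones((9,9)))
pts=np.argwhere(o)[:,::-1]
W=np.array([ray(c,p,0.074)[:2] for p in pts.astype(float)])
r=cv2.minAreaRect((W*1000).astype(np.float32)); print("lid",r,cv2.boxPoints(r))
red=((h[...,0]<4)|(h[...,0]>176))&(h[...,1]>150)&(h[...,2]>100); red[:200]=0;red[230:]=0;red[:,:125]=0;red[:,160:]=0
p=np.argwhere(red)[:,::-1].mean(0);print("knob",p,ray(c,p,0.105))
for q in [(148,241),(150,238),(180,216),(216,213)]: print(q,ray(c,q,0.074 if q[0]<160 else .114))
for n in ("top","scene"):
    if n=="scene": c=vision.camera(n)
    m=vision.silhouettes("flashlight",c)[0]["mask"]
    W=np.array([ray(c,p,0.018)[:2] for p in np.argwhere(m)[:,::-1].astype(float)])
    r=cv2.minAreaRect((W*1000).astype(np.float32)); print(n,"torch",r,m.sum())
    w=W-W.mean(0); e,v=np.linalg.eigh(w.T@w); d=v[:,1]; s=w@d; print(W.mean(0),d,np.degrees(np.arctan2(d[1],d[0])))
    for a in np.linspace(s.min(),s.max(),7)[:-1]:
        k=(s>=a)&(s<a+np.ptp(s)/6); print(round(a,3),np.ptp(w[k]@v[:,0]).round(4))
    print(W.mean(0)+d*(s.min()+s.max())/2)
```

```text
lid ((510.98486328125, 185.84080505371094), (164.61666870117188, 208.70425415039062), 5.203757286071777) [[419.5513 282.2977]
 [438.4803  74.4536]
 [602.4185  89.3839]
 [583.4894 297.228 ]]
knob [140.24 214.76] [0.4636 0.2568 0.105 ]
(148, 241) [0.4113 0.2462 0.074 ]
(150, 238) [0.4177 0.2422 0.074 ]
(180, 216) [0.46   0.1721 0.114 ]
(216, 213) [0.4664 0.0978 0.114 ]
top torch ((584.4707641601562, -163.03765869140625), (35.51184844970703, 124.33232116699219), 27.053205490112305) 652
[ 0.5866 -0.1645] [-0.4299  0.9029] 115.46174937456664
-0.06 0.0357
-0.039 0.0335
-0.019 0.0255
0.002 0.0262
0.023 0.027
0.044 0.0274
[ 0.5857 -0.1625]
scene torch ((586.4393920898438, -159.53271484375), (44.414127349853516, 124.31985473632812), 25.52492904663086) 706
[ 0.5883 -0.1641] [-0.4378  0.8991] 115.96084451787185
-0.057 0.0444
-0.036 0.0422
-0.016 0.0304
0.005 0.032
0.026 0.0346
0.046 0.0323
[ 0.5861 -0.1596]
```

Call:
servo_tool([
  {"dp": [24,-50,0],"delta_rot": [0,0,0],"gripper": 0.8},
  {"dp": [24,-50,0],"delta_rot": [0,0,0],"gripper": 0.8},
  {"dp": [24,-50,0],"delta_rot": [0,0,0],"gripper": 0.8},
  {"dp": [24,-50,0],"delta_rot": [0,0,0],"gripper": 0.8},
  {"dp": [24,-50,0],"delta_rot": [0,0,0],"gripper": 0.8},
  {"dp": [60,-50,0],"delta_rot": [0,0,0],"gripper": 0.8},
  {"dp": [60,-22,-20],"delta_rot": [0,0,0],"gripper": 0.8},
  {"dp": [66,0,-35],"delta_rot": [0,0,0],"gripper": 0.8},
], newtons=30)

```text
out of range
```

Run:
```python
from h import *
np.set_printoptions(precision=4,suppress=True)
c=vision.camera("wrist"); save(c,"w1.png"); s=readout.read_state(); print(s["clock"],s["ee_pos"],s["eef_rot"],c["xyz"])
m=vision.silhouettes("latch_knob",c); print(len(m))
for d in vision.search_frame("latch_knob",c): print(d["p"],world(c,d["xyz"]))
```

```text
1.4 [0.1564 0.5792 0.2562] [ 3.1142 -0.4131  0.    ] [0.2369 0.5569 0.3729]
0
```

Call:
servo_tool([
  {"dp": [24,-50,0],"delta_rot": [0,0,0],"gripper": 0.8},
  {"dp": [24,-50,0],"delta_rot": [0,0,0],"gripper": 0.8},
  {"dp": [24,-50,0],"delta_rot": [0,0,0],"gripper": 0.8},
  {"dp": [24,-50,0],"delta_rot": [0,0,0],"gripper": 0.8},
  {"dp": [26,-50,0],"delta_rot": [0,0,0],"gripper": 0.8},
  {"dp": [60,-50,0],"delta_rot": [0,0,0],"gripper": 0.8},
  {"dp": [62,-22,-20],"delta_rot": [0,0,0],"gripper": 0.8},
  {"dp": [62,0,-35],"delta_rot": [0,0,0],"gripper": 0.8},
], newtons=30)

```text
clock: 2.5
ee_pos: [0.4397, 0.2682, 0.2092]
eef_rot: [-3.11, 0.414, -0.005]
ft_force: [-0.7, 1.8, 0.5]
gripper_width: 0.0682
gripper_force: 0.0
```

Run:
```python
from h import *
np.set_printoptions(precision=4,suppress=True)
c=vision.camera("wrist"); save(c,"w1.png"); s=readout.read_state(); print(s["clock"],s["ee_pos"],s["eef_rot"],c["xyz"])
h=cv2.cvtColor(c["frame"],cv2.COLOR_RGB2HSV)
red=(((h[...,0]<4)|(h[...,0]>176))&(h[...,1]>150)&(h[...,2]>90)).astype(np.uint8)
n,l,st,ce=cv2.connectedComponentsWithStats(red)
for i in range(1,n):
    if st[i,4]>100: print(st[i],ce[i],ray(c,ce[i],.098))
for p in [[.413,.2472,.074],[.4636,.2568,.110],[.4648,.1415,.114]]: print(proj(c,p))
```

```text
2.55 [0.4419 0.267  0.1999] [ 3.1066 -0.4173 -0.0069] [0.5197 0.2453 0.3261]
[[308.6907 234.9715]]
[[280.5635 188.4707]]
[[465.5538 140.6309]]
```

View pics/w1.png

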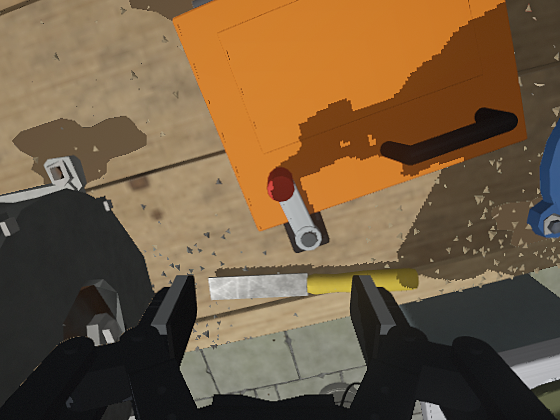

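The wrist view shows the red knob at (281,184), the pin at (309,237) and the handle from (385,150) to (515,120). This matches the predicted positions to a few pixels.

Call:
servo_tool([
  {"dp": [0,0,0],"delta_rot": [0,0,0],"gripper": 0.8},
  {"dp": [0,0,0],"delta_rot": [0,0,0],"gripper": 0.8},
])

```text
clock: 2.8
ee_pos: [0.4371, 0.2695, 0.2087]
eef_rot: [-3.113, 0.412, -0.002]
ft_force: [0.1, 0.2, -0.5]
gripper_width: 0.0682
gripper_force: 0.0
```

Run:
```python
from h import *
np.set_printoptions(precision=4,suppress=True)
s=readout.read_state(); print(s["clock"],s["ee_pos"],s["eef_rot"])
# arc
yaw=np.radians(5.2); pin=np.array([.413,.2472])
a=np.linspace(-.1,1.95,17)
P=pin+.051*np.c_[np.cos(yaw-a),np.sin(yaw-a)]
print(P[0],P[-1]); print((np.diff(P,axis=0)*1000).round(1).tolist())
```

```text
2.8 [0.4371 0.2695 0.2087] [-3.1131  0.4123 -0.0022]
[0.4631 0.2569] [0.3985 0.1983]
[[0.8, -6.5], [-0.0, -6.5], [-0.8, -6.5], [-1.7, -6.3], [-2.5, -6.0], [-3.2, -5.7], [-3.9, -5.2], [-4.5, -4.7], [-5.1, -4.1], [-5.6, -3.4], [-6.0, -2.6], [-6.3, -1.9], [-6.4, -1.0], [-6.5, -0.2], [-6.5, 0.6], [-6.4, 1.5]]
```

Call:
servo_tool([
  {"dp": [13,-6,-20],"delta_rot": [0,0,0],"gripper": 0.8},
  {"dp": [13,-6.5,-25],"delta_rot": [0,0,0],"gripper": 0.8},
  {"dp": [0,0,-25],"delta_rot": [0,0,0],"gripper": 0.8},
  {"dp": [0,0,-25],"delta_rot": [0,0,0],"gripper": 0.8},
  {"dp": [0,0,0],"delta_rot": [0,0,0],"gripper": 0.1},
  {"dp": [0,0,0],"delta_rot": [0,0,0],"gripper": 0.1},
  {"dp": [0,0,0],"delta_rot": [0,0,0],"gripper": 0.1},
  {"dp": [0,0,0],"delta_rot": [0,0,0],"gripper": 0.1},
], newtons=30)

```text
clock: 3.8
ee_pos: [0.4637, 0.2575, 0.1145]
eef_rot: [-3.112, 0.412, -0.003]
ft_force: [-3.1, 0.4, 5.7]
gripper_width: 0.0165
gripper_force: 29.6
```

Call:
servo_tool([
  {"dp": [0.8,-6.5,0],"delta_rot": [0,0,-0.07],"gripper": 0.1},
  {"dp": [0,-6.5,0],"delta_rot": [0,0,-0.07],"gripper": 0.1},
  {"dp": [-0.8,-6.5,0],"delta_rot": [0,0,-0.07],"gripper": 0.1},
  {"dp": [-1.7,-6.3,0],"delta_rot": [0,0,-0.07],"gripper": 0.1},
  {"dp": [-2.5,-6,0],"delta_rot": [0,0,-0.07],"gripper": 0.1},
  {"dp": [-3.2,-5.7,0],"delta_rot": [0,0,-0.07],"gripper": 0.1},
  {"dp": [-3.9,-5.2,0],"delta_rot": [0,0,-0.07],"gripper": 0.1},
  {"dp": [-4.5,-4.7,0],"delta_rot": [0,0,-0.07],"gripper": 0.1},
])

```text
clock: 4.8
ee_pos: [0.4504, 0.2091, 0.1149]
eef_rot: [-2.873, 1.261, -0.011]
ft_force: [11.4, -7.1, 2.2]
gripper_width: 0.0168
gripper_force: 29.6
```

Call:
servo_tool([
  {"dp": [-3.6,-5.1,0],"delta_rot": [0,0,-0.08],"gripper": 0.1},
  {"dp": [-5,-4,0],"delta_rot": [0,0,-0.08],"gripper": 0.1},
  {"dp": [-6,-2.6,0],"delta_rot": [0,0,-0.08],"gripper": 0.1},
  {"dp": [-6.3,-1.9,0],"delta_rot": [0,0,-0.08],"gripper": 0.1},
  {"dp": [-6.4,-1,0],"delta_rot": [0,0,-0.08],"gripper": 0.1},
  {"dp": [-6.5,-0.2,0],"delta_rot": [0,0,-0.08],"gripper": 0.1},
  {"dp": [-6.5,0.6,0],"delta_rot": [0,0,-0.08],"gripper": 0.1},
  {"dp": [-6.4,1.5,0],"delta_rot": [0,0,-0.08],"gripper": 0.1},
])

```text
clock: 5.8
ee_pos: [0.4022, 0.195, 0.1147]
eef_rot: [-2.332, 2.104, -0.007]
ft_force: [5.0, -7.4, 5.2]
gripper_width: 0.017
gripper_force: 30.0
```

Call:
servo_tool([
  {"dp": [0,0,0],"delta_rot": [0,0,0],"gripper": 0.5},
  {"dp": [0,0,0],"delta_rot": [0,0,0],"gripper": 0.5},
  {"dp": [0,0,25],"delta_rot": [0,0,0],"gripper": 0.5},
  {"dp": [0,0,30],"delta_rot": [0,0,0],"gripper": 0.5},
  {"dp": [20,-18,0],"delta_rot": [0,0,0],"gripper": 0.5},
  {"dp": [21,-19,0],"delta_rot": [0,0,0],"gripper": 0.5},
  {"dp": [21,-19,0],"delta_rot": [0,0,0],"gripper": 0.5},
  {"dp": [0,0,0],"delta_rot": [0,0,0],"gripper": 0.5},
])

```text
clock: 6.8
ee_pos: [0.4633, 0.1398, 0.1667]
eef_rot: [2.334, -2.1, -0.001]
ft_force: [-0.4, 0.4, -0.5]
gripper_width: 0.0427
gripper_force: 0.0
```

Run:
```python
from h import *
np.set_printoptions(precision=4,suppress=True)
c=vision.camera("wrist"); save(c,"w2.png"); s=readout.read_state(); print(s["clock"],s["ee_pos"])
print(proj(c,[[.4648,.1415,.108],[.401,.199,.110],[.413,.2472,.074]]))
g=cv2.cvtColor(c["frame"],cv2.COLOR_RGB2GRAY)
for uv in proj(c,[[.4648,.1415,.108]]): print(uv)
```

```text
6.85 [0.4628 0.1403 0.1668]
[[269.4035 256.7673]
 [363.9802 352.8846]
 [324.0876 369.911 ]]
[269.4035 256.7673]
```

View pics/w2.png

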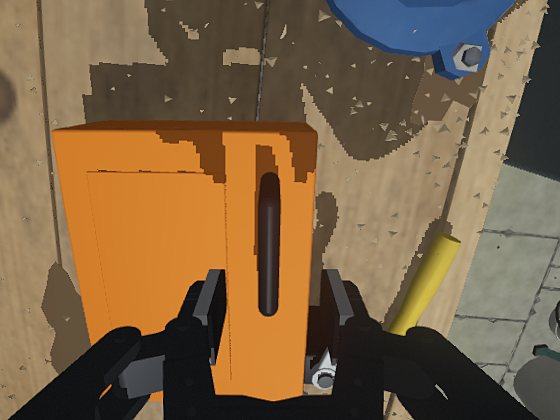

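The bar runs from (269,180) to (269,310), so its x is as predicted and its middle is about 4 mm further toward −y.

Call:
servo_tool([
  {"dp": [2,-3,-25],"delta_rot": [0,0,0],"gripper": 0.5},
  {"dp": [0,0,-25],"delta_rot": [0,0,0],"gripper": 0.5},
  {"dp": [0,0,0],"delta_rot": [0,0,0],"gripper": 0.5},
  {"dp": [0,0,0],"delta_rot": [0,0,0],"gripper": 0.0},
  {"dp": [0,0,0],"delta_rot": [0,0,0],"gripper": 0.0},
  {"dp": [0,0,0],"delta_rot": [0,0,0],"gripper": 0.0},
], newtons=40)

```text
clock: 7.6
ee_pos: [0.4659, 0.1383, 0.119]
eef_rot: [-2.334, 2.097, -0.002]
ft_force: [3.6, 0.7, 2.7]
gripper_width: 0.0106
gripper_force: 39.0
```

Run:
```python
from h import *
s=readout.read_state(); print(s["ee_pos"],s["gripper_width"],s["gripper_force"])
t=.15; f=np.linspace(0,1.47,25)
a=np.pi-np.arctan2(52,132)-f; r=np.hypot(132,52)
# grasp point on bar; TCP is 6 mm (+offset) behind the grasp point along tool axis, tilt -0.25 over the last half
tl=np.clip((np.arange(25)-12)/12,0,1)*.24
X=r*np.cos(a)-8*np.sin(tl); Z=r*np.sin(a)+8*np.cos(tl)
D=np.c_[np.diff(X)*.9959,np.diff(X)*.0906,np.diff(Z)]
print(D.round(1).tolist())
```

```text
[0.46585972 0.13826344 0.11902658] 0.010634307368408374 39.014607667922974
[[3.4, 0.3, 8.0], [3.9, 0.4, 7.8], [4.4, 0.4, 7.5], [4.8, 0.4, 7.2], [5.2, 0.5, 6.9], [5.7, 0.5, 6.6], [6.0, 0.5, 6.2], [6.4, 0.6, 5.8], [6.8, 0.6, 5.4], [7.1, 0.6, 5.0], [7.4, 0.7, 4.6], [7.6, 0.7, 4.1], [7.7, 0.7, 3.6], [7.9, 0.7, 3.1], [8.1, 0.7, 2.6], [8.2, 0.7, 2.1], [8.3, 0.8, 1.6], [8.4, 0.8, 1.1], [8.5, 0.8, 0.5], [8.5, 0.8, -0.0], [8.5, 0.8, -0.5], [8.4, 0.8, -1.1], [8.4, 0.8, -1.6], [8.2, 0.7, -2.1]]
```

Call:
servo_tool([
  {"dp": [3.4,0.3,8],"delta_rot": [0,0,0],"gripper": 0},
  {"dp": [3.9,0.4,7.8],"delta_rot": [0,0,0],"gripper": 0},
  {"dp": [4.4,0.4,7.5],"delta_rot": [0,0,0],"gripper": 0},
  {"dp": [4.8,0.4,7.2],"delta_rot": [0,0,0],"gripper": 0},
  {"dp": [5.2,0.5,6.9],"delta_rot": [0,0,0],"gripper": 0},
  {"dp": [5.7,0.5,6.6],"delta_rot": [0,0,0],"gripper": 0},
  {"dp": [6,0.5,6.2],"delta_rot": [0,0,0],"gripper": 0},
  {"dp": [6.4,0.6,5.8],"delta_rot": [0,0,0],"gripper": 0},
])

```text
clock: 8.6
ee_pos: [0.5029, 0.1414, 0.1746]
eef_rot: [2.336, -2.096, -0.005]
ft_force: [-13.4, 4.8, 4.8]
gripper_width: 0.0104
gripper_force: 39.0
```

Call:
servo_tool([
  {"dp": [6,0.5,5.5],"delta_rot": [0,0,0],"gripper": 0},
  {"dp": [6.6,0.6,5],"delta_rot": [0,0,0],"gripper": 0},
  {"dp": [7.2,0.7,4.6],"delta_rot": [0,0,0],"gripper": 0},
  {"dp": [7.6,0.7,4.1],"delta_rot": [0,0,0],"gripper": 0},
  {"dp": [7.7,0.7,3.6],"delta_rot": [0.002,-0.02,0],"gripper": 0},
  {"dp": [7.9,0.7,3.1],"delta_rot": [0.002,-0.02,0],"gripper": 0},
  {"dp": [8.1,0.7,2.6],"delta_rot": [0.002,-0.02,0],"gripper": 0},
  {"dp": [8.2,0.7,2.1],"delta_rot": [0.002,-0.02,0],"gripper": 0},
])

```text
clock: 9.6
ee_pos: [0.5639, 0.1466, 0.2076]
eef_rot: [-2.291, 2.057, -0.086]
ft_force: [-9.0, 4.4, 7.2]
gripper_width: 0.01
gripper_force: 40.8
```

Call:
servo_tool([
  {"dp": [8.3,0.8,1.6],"delta_rot": [0.002,-0.02,0],"gripper": 0},
  {"dp": [8.4,0.8,1.1],"delta_rot": [0.002,-0.02,0],"gripper": 0},
  {"dp": [8.5,0.8,0.5],"delta_rot": [0.002,-0.02,0],"gripper": 0},
  {"dp": [8.5,0.8,0],"delta_rot": [0.002,-0.02,0],"gripper": 0},
  {"dp": [8.5,0.8,-0.5],"delta_rot": [0.002,-0.02,0],"gripper": 0},
  {"dp": [8.4,0.8,-1.1],"delta_rot": [0.002,-0.02,0],"gripper": 0},
  {"dp": [8.4,0.8,-1.6],"delta_rot": [0.002,-0.02,0],"gripper": 0},
  {"dp": [8.2,0.8,-2.1],"delta_rot": [0.002,-0.02,0],"gripper": 0},
])

```text
clock: 10.6
ee_pos: [0.6307, 0.1524, 0.2052]
eef_rot: [-2.198, 1.974, -0.243]
ft_force: [-23.0, 3.2, 23.4]
gripper_width: 0.0094
gripper_force: 73.0
```

Run:
```python
from h import *
c=vision.camera("scene"); save(c,"s2.png"); s=readout.read_state(); print(s["clock"],s["ee_pos"],s["ft_force"])
```

```text
10.65 [0.630659   0.15252492 0.20522196] [-11.41487004   2.20971726  12.60183738]
```

View pics/s2.png

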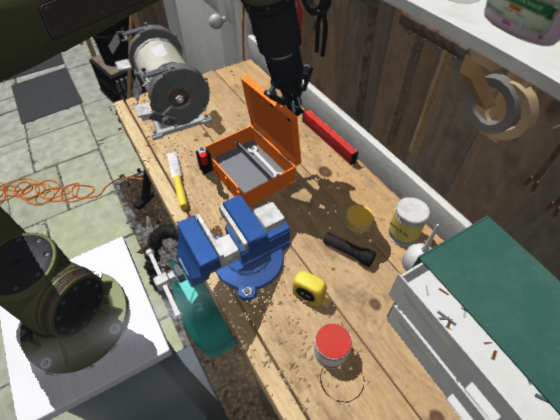

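The lid stands nearly upright, about 1.44 rad by the arc geometry, with its edge at (245,85)-(298,160) and the front bay empty. Next I release the handle and back out parallel to the lid.

Call:
servo_tool([
  {"dp": [0,0,0],"delta_rot": [0,0,0],"gripper": 0.27},
  {"dp": [0,0,0],"delta_rot": [0,0,0],"gripper": 0.27},
  {"dp": [-1,0,10],"delta_rot": [0,0,0],"gripper": 0.27},
  {"dp": [-2,0,15],"delta_rot": [0,0,0],"gripper": 0.27},
  {"dp": [-3,0,20],"delta_rot": [0,0,0],"gripper": 0.27},
  {"dp": [-3,0,20],"delta_rot": [0,0,0],"gripper": 0.27},
])

```text
clock: 11.4
ee_pos: [0.6223, 0.1528, 0.2695]
eef_rot: [-2.196, 1.973, -0.243]
ft_force: [0.2, -0.1, 0.4]
gripper_width: 0.023
gripper_force: 0.0
```

Call:
servo_tool([
  {"dp": [-3,0,25],"delta_rot": [0,0,0],"gripper": 0.4},
  {"dp": [-3,-35,5],"delta_rot": [-0.01,0.12,0],"gripper": 0.6},
  {"dp": [-5,-45,0],"delta_rot": [-0.01,0.12,0],"gripper": 0.6},
  {"dp": [-6,-45,0],"delta_rot": [0,0,0.11],"gripper": 0.6},
  {"dp": [-6,-45,-20],"delta_rot": [0,0,0.11],"gripper": 0.6},
  {"dp": [-5,-45,-30],"delta_rot": [0,0,0.12],"gripper": 0.6},
  {"dp": [-5,-45,-30],"delta_rot": [0,0,0],"gripper": 0.6},
  {"dp": [-4,-45,-30],"delta_rot": [0,0,0],"gripper": 0.6},
])

```text
clock: 12.4
ee_pos: [0.5852, -0.1536, 0.1878]
eef_rot: [-2.656, 1.672, 0.001]
ft_force: [1.4, -0.3, 0.3]
gripper_width: 0.0513
gripper_force: 0.0
```

Run:
```python
from h import *
np.set_printoptions(precision=4,suppress=True)
c=vision.camera("wrist"); save(c,"w3.png"); s=readout.read_state(); M=rot(s["eef_rot"]); print(s["clock"],s["ee_pos"],s["qd"].max())
print("z",M[:,2],"ydir",np.degrees(np.arctan2(M[1,1],M[0,1])))
m=vision.silhouettes("flashlight",c); print(len(m))
if m:
    m=m[0]["mask"]; W=np.array([ray(c,p,0.018)[:2] for p in np.argwhere(m)[:,::-1].astype(float)])
    w=W-W.mean(0); e,v=np.linalg.eigh(w.T@w); d=v[:,1]*np.sign(v[1,1]); q=w@d
    print(np.degrees(np.arctan2(d[1],d[0])),"mid",W.mean(0)+d*(q.min()+q.max())/2,np.ptp(q),m.sum())
```

```text
12.45 [ 0.5827 -0.1572  0.1826] 0.05955494027440937
z [-0.0064  0.0037 -1.    ] ydir -154.58464722176328
1
115.13488155212312 mid [ 0.5849 -0.1595] 0.12392792099982601 4896
```

View pics/w3.png

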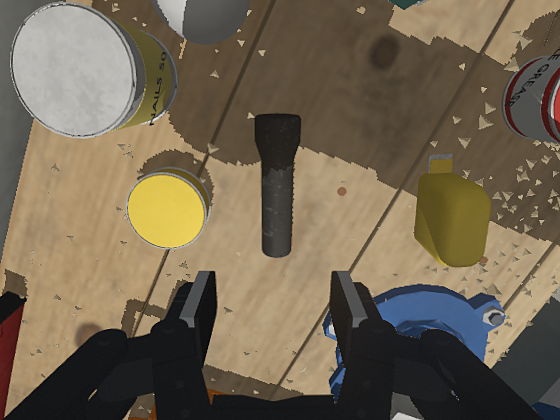

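The torch lies straight between the fingers (head at (277,130), tail at (277,255)), with the jar and tins clear of the closing line.

Call:
servo_tool([
  {"dp": [1,0,-40],"delta_rot": [0,0,0],"gripper": 0.6},
  {"dp": [0,0,-40],"delta_rot": [0,0,0],"gripper": 0.6},
  {"dp": [0,0,-35],"delta_rot": [0,0,0],"gripper": 0.6},
  {"dp": [0,0,-25],"delta_rot": [0,0,0],"gripper": 0.6},
  {"dp": [0,0,-11],"delta_rot": [0,0,0],"gripper": 0.6},
  {"dp": [0,0,0],"delta_rot": [0,0,0],"gripper": 0.6},
])

```text
clock: 13.25
ee_pos: [0.5864, -0.1519, 0.0365]
eef_rot: [-2.657, 1.673, 0.004]
ft_force: [0.6, 0.7, -0.6]
gripper_width: 0.0513
gripper_force: 0.0
```

Call:
servo_tool([
  {"dp": [-2.5,-5,-6],"delta_rot": [0,0,0],"gripper": 0.6},
  {"dp": [0,0,0],"delta_rot": [0,0,0],"gripper": 0.6},
  {"dp": [0,0,0],"delta_rot": [0,0,0],"gripper": 0.2},
  {"dp": [0,0,0],"delta_rot": [0,0,0],"gripper": 0.2},
  {"dp": [0,0,0],"delta_rot": [0,0,0],"gripper": 0.2},
  {"dp": [0,0,0],"delta_rot": [0,0,0],"gripper": 0.2},
], newtons=40)

```text
clock: 14.0
ee_pos: [0.5838, -0.1572, 0.0306]
eef_rot: [-2.656, 1.673, 0.004]
ft_force: [-1.1, 0.9, 4.1]
gripper_width: 0.0252
gripper_force: 39.6
```

Call:
servo_tool([
  {"dp": [0,0,10],"delta_rot": [0,0,0],"gripper": 0.2},
  {"dp": [0,0,30],"delta_rot": [0,0,0],"gripper": 0.2},
  {"dp": [0,0,40],"delta_rot": [0,0,0],"gripper": 0.2},
  {"dp": [0,0,40],"delta_rot": [0,0,0],"gripper": 0.2},
  {"dp": [0,0,40],"delta_rot": [0,0,0],"gripper": 0.2},
  {"dp": [-5,20,30],"delta_rot": [0,0,0],"gripper": 0.2},
  {"dp": [-10,30,10],"delta_rot": [0,0,0],"gripper": 0.2},
  {"dp": [-10,35,0],"delta_rot": [0,0,-0.05],"gripper": 0.2},
])

```text
clock: 15.0
ee_pos: [0.5584, -0.0714, 0.2311]
eef_rot: [-2.611, 1.741, 0.003]
ft_force: [-0.4, 0.9, -2.2]
gripper_width: 0.0253
gripper_force: 39.5
```

Call:
servo_tool([
  {"dp": [-10,35,0],"delta_rot": [0,0,-0.05],"gripper": 0.2},
  {"dp": [-10,35,0],"delta_rot": [0,0,-0.05],"gripper": 0.2},
  {"dp": [-11,35,0],"delta_rot": [0,0,-0.05],"gripper": 0.2},
  {"dp": [-11,35,0],"delta_rot": [0,0,-0.05],"gripper": 0.2},
  {"dp": [-11,35,0],"delta_rot": [0,0,-0.05],"gripper": 0.2},
  {"dp": [-11,35,0],"delta_rot": [0,0,-0.05],"gripper": 0.2},
  {"dp": [-10,30,0],"delta_rot": [0,0,0],"gripper": 0.2},
  {"dp": [-3,10,0],"delta_rot": [0,0,0],"gripper": 0.2},
])

```text
clock: 16.0
ee_pos: [0.4808, 0.1793, 0.2298]
eef_rot: [-2.326, 2.107, 0.005]
ft_force: [-0.3, 0.1, -1.2]
gripper_width: 0.0249
gripper_force: 39.5
```

Run:
```python
from h import *
np.set_printoptions(precision=4,suppress=True)
c=vision.camera("wrist"); save(c,"w4.png"); s=readout.read_state(); M=rot(s["eef_rot"]); print(s["clock"],s["ee_pos"],s["gripper_width"],s["gripper_force"])
print("z",M[:,2],"ydir",np.degrees(np.arctan2(M[1,1],M[0,1])))
t=vision.camera("top")
o=cv2.resize(np.hstack([c["frame"],t["frame"][100:310,50:330].repeat(2,0).repeat(2,1)]),(800,300))
cv2.imwrite("pics/w4.png",o[:,:,::-1])
```

```text
16.05 [0.4809 0.1795 0.2297] 0.024949871069319618 39.51700005680323
z [-0.0005  0.0043 -1.    ] ydir -174.36014915328917
```

View pics/w4.png

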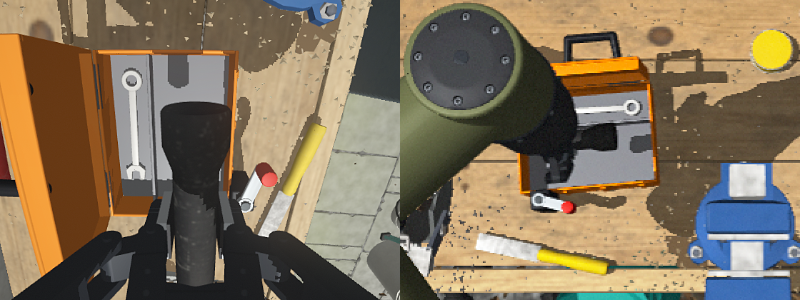

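The torch is held level over the empty front bay, with the lid, the knob (265,180) and the wrench clear. I lower it now.

Call:
servo_tool([
  {"dp": [0,2,-30],"delta_rot": [0,0,0],"gripper": 0.2},
  {"dp": [0,1,-35],"delta_rot": [0,0,0],"gripper": 0.2},
  {"dp": [0,0,-35],"delta_rot": [0,0,0],"gripper": 0.2},
  {"dp": [0,0,-30],"delta_rot": [0,0,0],"gripper": 0.2},
  {"dp": [0,0,-25],"delta_rot": [0,0,0],"gripper": 0.2},
  {"dp": [0,0,-15],"delta_rot": [0,0,0],"gripper": 0.2},
  {"dp": [0,0,-10],"delta_rot": [0,0,0],"gripper": 0.2},
  {"dp": [0,0,0],"delta_rot": [0,0,0],"gripper": 0.2},
])

```text
clock: 17.1
ee_pos: [0.4816, 0.1806, 0.0497]
eef_rot: [-2.324, 2.11, 0.004]
ft_force: [-1.1, 0.2, -1.2]
gripper_width: 0.0248
gripper_force: 39.5
```

Call:
servo_tool([
  {"dp": [0,0,-4],"delta_rot": [0,0,0],"gripper": 0.2},
  {"dp": [0,0,-4],"delta_rot": [0,0,0],"gripper": 0.2},
  {"dp": [0,0,-2],"delta_rot": [0,0,0],"gripper": 0.2},
  {"dp": [0,0,-1.5],"delta_rot": [0,0,0],"gripper": 0.2},
  {"dp": [0,0,0],"delta_rot": [0,0,0],"gripper": 0.2},
])

```text
clock: 17.73
ee_pos: [0.4815, 0.1809, 0.0383]
eef_rot: [-2.324, 2.11, 0.004]
ft_force: [-1.2, -1.5, -1.9]
gripper_width: 0.0247
gripper_force: 39.5
```

Call:
servo_tool([
  {"dp": [0,0,-1],"delta_rot": [0,0,0],"gripper": 0.2},
  {"dp": [0,0,-0.8],"delta_rot": [0,0,0],"gripper": 0.2},
  {"dp": [0,0,0],"delta_rot": [0,0,0],"gripper": 0.2},
])

```text
clock: 18.1
ee_pos: [0.4816, 0.181, 0.0367]
eef_rot: [-2.324, 2.11, 0.004]
ft_force: [-1.0, 0.1, -1.5]
gripper_width: 0.0251
gripper_force: 39.6
```

Call:
servo_tool([
  {"dp": [0,0,-0.8],"delta_rot": [0,0,0],"gripper": 0.2},
  {"dp": [0,0,-0.6],"delta_rot": [0,0,0],"gripper": 0.2},
  {"dp": [0,0,0],"delta_rot": [0,0,0],"gripper": 0.2},
])

```text
clock: 18.48
ee_pos: [0.4817, 0.1809, 0.0365]
eef_rot: [-2.324, 2.109, 0.003]
ft_force: [-5.7, -0.6, 9.2]
gripper_width: 0.0249
gripper_force: 40.7
```

Contact with the floor: the upward force rose to 9 N. I release slowly and retreat straight up.

Call:
servo_tool([
  {"dp": [0,0,0],"delta_rot": [0,0,0],"gripper": 0.35},
  {"dp": [0,0,0],"delta_rot": [0,0,0],"gripper": 0.45},
  {"dp": [0,0,0],"delta_rot": [0,0,0],"gripper": 0.48},
  {"dp": [0,0,0],"delta_rot": [0,0,0],"gripper": 0.48},
  {"dp": [0,0,10],"delta_rot": [0,0,0],"gripper": 0.48},
  {"dp": [0,0,30],"delta_rot": [0,0,0],"gripper": 0.48},
  {"dp": [0,0,40],"delta_rot": [0,0,0],"gripper": 0.48},
  {"dp": [0,0,40],"delta_rot": [0,0,0],"gripper": 0.48},
])

```text
clock: 19.48
ee_pos: [0.4808, 0.1806, 0.1562]
eef_rot: [-2.325, 2.111, 0.005]
ft_force: [-0.6, 0.4, -0.1]
gripper_width: 0.0409
gripper_force: 0.0
```

Call:
servo_tool([
  {"dp": [-5,0,40],"delta_rot": [0,0,0],"gripper": 0.48},
  {"dp": [-15,0,20],"delta_rot": [0,0,0],"gripper": 0.48},
  {"dp": [-25,0,0],"delta_rot": [0,0,0],"gripper": 0.48},
  {"dp": [-25,0,0],"delta_rot": [0,0,0],"gripper": 0.48},
  {"dp": [0,0,0],"delta_rot": [0,0,0],"gripper": 0.48},
])

```text
clock: 20.1
ee_pos: [0.4104, 0.181, 0.2157]
eef_rot: [-2.325, 2.107, 0.005]
ft_force: [-0.3, 0.2, 0.3]
gripper_width: 0.0411
gripper_force: 0.0
```

Run:
```python
from h import *
np.set_printoptions(precision=4,suppress=True)
c=vision.camera("wrist"); s=readout.read_state(); print(s["clock"],s["ee_pos"],s["ft_force"])
t=vision.camera("scene")
m=vision.silhouettes("flashlight",c)
if m:
    m=m[0]["mask"]; W=np.array([ray(c,p,0.024)[:2] for p in np.argwhere(m)[:,::-1].astype(float)])
    w=W-W.mean(0); e,v=np.linalg.eigh(w.T@w); d=v[:,1]*np.sign(v[1,1]); q=w@d; mid=W.mean(0)+d*(q.min()+q.max())/2
    a=np.radians(5.2); print("mid",mid,"case",R.from_euler("z",-a).as_matrix()[:2,:2]@(mid-[.513,.186]),np.degrees(np.arctan2(d[1],d[0])),np.ptp(q))
o=cv2.resize(np.hstack([c["frame"],t["frame"]]),(800,300)); cv2.imwrite("pics/end.png",o[:,:,::-1])
```

```text
20.15 [0.411  0.181  0.2155] [-0.1608  0.8485 -0.6673]
mid [0.4809 0.178 ] case [-0.0327 -0.005 ] 96.05620769711273 0.12451168330989487
```

View pics/end.png

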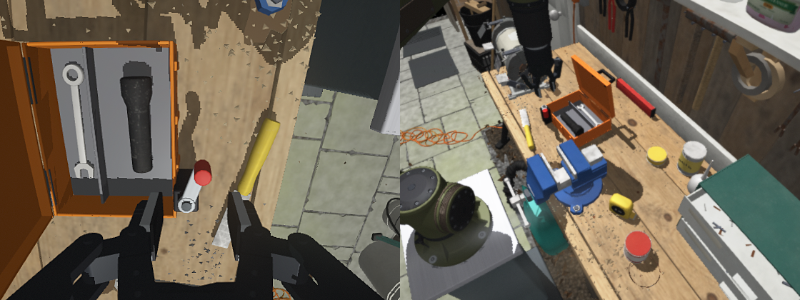

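The torch lies flat in the front compartment (wrist view (138,118), case x −33 mm, y −5 mm). The lid is open, the wrench, tape and tin look undisturbed, and the arm is clear.

```bash
python3 -c "
from h import *
print(finish_job())"
```

```text
the job is handed in; nothing more can be done
None
```

The job is handed in after about 20 s: the torch lies flat in the case's front compartment, the latch is swung clear, the lid stands open at about 1.44 rad, and in the last pictures the wrench, tape measure and grease tin look unmoved; no verdict came back.

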